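# Hold a kart carburetor's throttle wide open

### The job

The carburetor in the vise is due for a look down its bore. Slide the clear splash guard all the way open along its rails, then swing the throttle lever forward against its return spring until it is hard on its wide-open stop, and finish while still holding it there with the fingers; do not let go. Leave the guard open, and the loose parts and tools where they lie.

Things in the scene. Friction and masses are not known exactly. Their poses are not given: they have to be found in the camera images.
- guard (a joint): travel of the clear splash guard along its rails in m: 0 = shut over the vise (it may start up to 0.06 ajar), 0.26 = open at its end stop. It slides along the drip tray's long (y) axis, to the robot's left. About 2 N of friction, 1.1 kg; it stays where it is left. It is a bent clear sheet with aluminium edges, 250 mm wide: an upright front sheet and a flat top sheet whose upper face is 205 mm above the bench; while it is shut nothing under it can be reached from above.
- guard_handle (a point): centre of the dark bar handle on top of the guard. The bar is 12 x 12 mm in section, 112 mm long, lies level across the travel (along this point's x), its centre 38 mm above the guard's top sheet (32 mm clear beneath the bar); a leg of 10 mm diameter stands 48 mm from the centre towards either end. The point's y is the opening direction, z is up. It moves with the guard.
- throttle (a joint): angle of the throttle lever in rad: 0 = idle, where its return spring holds it; 1.25 = hard on the wide-open stop. Grows counter-clockwise seen from above, which swings the lever's post forward, away from the robot. The spring takes 0.07 N m at idle and 0.17 N m at the stop (about 2 to 4.5 N at the post), and snaps the lever back when it is let go.
- throttle_pivot (a point): point on the upright axis of the throttle shaft, at the upper face of the lever's arm (the arm is 4 mm thick, 10 mm wide and turns level). Fixed to the carburetor; its axes are those of the vise, z up. The carburetor's casting top lies 14 mm below this point, the vise jaws' tops 52 mm below it.
- throttle_post (a point): centre of the top end of the cable swivel post, an upright steel pin of 9 mm diameter standing 26 mm above the arm's upper face at the end of the throttle lever, 38 mm from the pivot axis. It can be pushed, or pinched from above. Moves with the lever.
- throttle_lever: the flat steel throttle lever on top of the carburetor with its upright post; origin on the shaft axis, 70 mm below the arm's upper face; turns with the throttle joint. At idle its arm points to the robot's near right, midway between the vise's -x and -y; at the stop it points to the right, 26 degrees ahead of the vise's -y
- vise: small cast-iron vise with soft aluminium jaws, bolted down; it grips the silver diaphragm carburetor (44 x 40 x 56 mm, 24 mm bore along the vise's x) with its throttle shaft upright and the lever on top; base 94 mm across, jaws 66 mm long with their tops 95 mm above its underside; origin centre of underside, on the shaft axis; screw towards its -y
- tray: steel drip tray of the spray station, 290 x 580 mm, rim 24 mm high, fixed; front rail low along its near side, rear rail at 198 mm height along its far side (118 mm from the tray's centre line) on two end posts; origin centre of underside, y along the rails
- brass_float: brass carburetor float, a 30 mm round, 18 mm high drum with a short hinge arm; origin centre of underside; loose, in the tray's left part
- primer_bulb: black rubber primer bulb, a dome 34 mm across and 21 mm high; origin centre of underside; loose, in the tray's left part
- spark_plug: spark plug lying on its side, 64 mm long, 21 mm across its hexagon; origin under its middle; loose, in the tray's left part
- hex_driver: T-handle hex driver lying flat, red 90 mm cross handle 18 mm high, 120 mm steel shank; origin on the bench where shank and handle meet; loose, on the bench
- plug_socket: chrome spark plug socket standing upright, 25 mm across, 66 mm high; origin centre of underside; loose, on the bench
- screwdriver: screwdriver lying flat, 160 mm long; origin under its middle; loose, on the bench
- parts_dish: round steel parts dish, 90 mm across, 22 mm high; origin centre of underside; loose, on the bench
Things that resemble listed ones, but are neither listed nor needed, are in the scene too. Leave any purple or turquoise look-alike of the vise alone.

How it is judged (in metres and radians):
On the way, in this order (a step that is already met when the one before it is completed fails the run):
1. the splash guard is slid fully open (value of joint guard above 0.24 m), for 0.2 s.
2. the fingers press the throttle lever onto its wide-open stop (value of joint throttle above 1.19 rad and contact force between throttle_lever and the fingers above 1 N), for 0.5 s.
At the end, for the whole second after the job is handed in: Guard open to within 20 mm of its end stop (joint above 0.24 m); throttle lever held by the fingers within 0.06 rad of its wide-open stop (joint above 1.19 rad, finger contact force on the lever above 1 N) through the last second; every loose part within 30 mm of where it lay (all of step 2 and value of joint guard above 0.24 m and distance of each of brass_float, primer_bulb, spark_plug, hex_driver, plug_socket, screwdriver, parts_dish from where it was at the start of the episode below 0.03 m); the arm keeps its last pose, push and grip.
It fails at once if a loose part or tool is knocked or moved more than 30 mm (distance of any of brass_float, primer_bulb, spark_plug, hex_driver, plug_socket, screwdriver, parts_dish from where it was at the start of the episode above 0.03 m).
It also fails if it takes over 45 s, if anything falls off the work surface, if the arm or the gripper's body presses on something with over 40 N, if the wrist force passes 120 N, or if a joint passes its speed limit or range.

### The arm

A 6-joint arm with a two-finger parallel gripper is mounted at the origin on the work surface. World frame = base frame: x ahead of the robot, y to its left, z up, the work surface at z = 0. Lengths are in m, angles in degrees, forces in N, time in s.
With the tool pointing down it reaches from about 0.4 to 0.825 m from the base axis. Payload 7 kg.
Tool frame: the origin (TCP) lies between the finger pads; the fingertips stand 14 mm ahead of it and the grasp point (between the pads) lies 5 mm behind it; z points along the fingers, y is the line along which they close (so a half turn about z gives the same grasp; the last joint's range is limited). The gripper opens to 88 mm and grips with 3 to 60 N. Pads are 19 mm wide; open, the fingers measure 130 mm over their backs; the gripper's body (78 mm by 193 mm) begins 47 mm behind the grasp point.
Start: joints at [80.735, 20.546, 0.682, 0, -70.136, -16.507], TCP at [0.293, 0.608, 0.241] pointing down, gripper open.
Joint ranges: [-176.03, 176.03], [-82.01, 121.73], [-58.28, 71.71], [-173.87, 95.51], [-174.79, -0.11], [-173.66, 173.66]. Speed limits (degrees/s): [136.94, 136.94, 172.46, 180, 180, 180].

### API

Orientations are given as [roll, pitch, yaw] about the fixed x, y, z axes, in that order (R = Rz(yaw) Ry(pitch) Rx(roll)).
In Python, from plant import status, cams, job gives the robot as it stands. The module is installed in compiled form; this text tells all that it offers.
- The arm moves only by the tool step_arm, never from a script. Its arguments are lists of equal length, an entry for each row: "xyz": the shift along the tool's x, y, z each as a share of 20 cm, from -1 to 1, a list of three; "yaw": the turn about the tool's z as a share of 360 degrees, from -1 to 1; "claw": the closure, from -1 (fully open) to 1 (shut). A call has 1 to 20 rows; each row is the pose to reach, as a shift and turn from the pose commanded when the call began, along the tool's axes at that moment, turning the shorter way round; what a row does not reach only later rows make up. A row lasts 1/12 s, in which the tool goes at most 41.7 mm and 7.16 degrees, less where a joint would pass 70% of its speed; a pose out of reach is approached as far as the arm can. A call with a number of a shift or a turn outside -1 to 1 is refused whole. A call with a gripper value outside its range is refused whole. The fingers move at their own pace and stop on an object; "grip_force" is the grip in N (left out, the last holds). Time passes only in rows, so rows that repeat a pose let the fingers close. It gives the time, the measured TCP pose, the force, the opening and the grip force at its end, in the units of the state.
- status.get_state(): the state, without advancing time (a new reading comes with each control period).
- cams.capture(name): name is "scene" or "top"; returns (picture, depth): 400x640x3 uint8, blue, green, red; 400x640 float32, m along the optical axis (not along the pixel's ray), 0 where there is no reading.
- cams.calibration(name): a dict with "mtx" (3x3 intrinsics, pixels), "camera_from_world" (4x4, takes a point from world to camera coordinates). Camera axes: x right, y down, z forward; pixel columns grow to the right and rows downward; lengths in m; the calibration is good to about 2 mm. A picture is of the moment at which its call begins. calibration takes no time and is no camera call.
- job.close_job(): hands the job in; it is judged then, once.
The state is a dict: "time_s": time; "joints": joint angles; "qd": joint speeds; "joint_torque": joint torques, N m; "tcp_pos": TCP position; "eef_rot": TCP orientation; "contact_force": force on the tool from outside, world axes, zero at the start; "moment": the same for the moment, N m; "gripper_width": finger opening in m; "gripper_force": force on a finger pad.
Only numpy, scipy, OpenCV 4.12 (cv2) and the standard library are available. Lean on these libraries where they do the work, as an engineer would, in place of code of your own. Each camera call takes 0.05 s, during which the arm holds its last target. There are 200 camera calls.

## Working session

There is one attempt and no reset: what is moved stays moved. The work goes in short steps, Python scripts to look and compute and a tool call to move; the robot and the scene stay as the last step left them, time stands still between calls to the robot, and variables do not carry over. Pictures are saved under pics/ and viewed, at most 10 in all, crops included, and the job is handed in when it is done.

Besides the shell and the picture viewer there is one more tool, called after ">>>" as name(argument=value, ...) on one line, values as JSON. step_arm: Moves the arm, as the interface text tells. Shift numbers are shares of 20 cm and turn numbers shares of 360 degrees, none past 1 either way. Its arguments: {"type":"object","properties":{"xyz":{"type":"array"},"yaw":{"type":"array"},"claw":{"type":"array"},"grip_force":{"type":"number"}},"required":["xyz","yaw","claw"]}

```bash
mkdir -p pics; cat > h.py <<'E'
import numpy as np, cv2
from plant import status, cams, job
def shot(n,f):
    p,d=cams.capture(n); cv2.imwrite(f'pics/{f}.png',p); np.save(f'pics/{f}.npy',d); return p,d
def world(n,u,v,z):
    c=cams.calibration(n); K=np.array(c['mtx']);T=np.linalg.inv(np.array(c['camera_from_world']))
    p=np.linalg.inv(K)@[u,v,1]*z
    return (T@[*p,1])[:3]
def pix(n,P):
    c=cams.calibration(n); q=np.array(c['camera_from_world'])@[*P,1]; q=np.array(c['mtx'])@q[:3]; return q[:2]/q[2]
def ray_at(n,u,v,zw):
    a=world(n,u,v,0.1);b=world(n,u,v,1.0); return a+(b-a)*(zw-a[2])/(b[2]-a[2])
E
python3 - <<'E'
from h import *
print(status.get_state())
for n in('scene','top'):
    shot(n,n+'0'); c=cams.calibration(n); print(n,np.linalg.inv(np.array(c['camera_from_world'])).round(3),np.array(c['mtx']).round(0).tolist())
E
```

```text
{'time_s': 0.0, 'joints': array([ 8.07344423e+01,  2.05929690e+01,  6.32950028e-01, -2.19255505e-02,
       -7.01351665e+01, -1.65032060e+01]), 'qd': array([ 0.02577396, -0.04967139,  0.02990649, -0.04416895, -0.11093541,
       -0.00861564]), 'joint_torque': array([-3.52921438e-05, -5.82721317e+01,  2.93046409e+01,  6.99689627e+00,
        6.71296104e-03, -1.71416482e-04]), 'tcp_pos': array([0.29329712, 0.60742234, 0.23959342]), 'eef_rot': array([ 1.79902880e+02, -7.28009180e-03, -2.57762249e+01]), 'contact_force': array([-0.44106311, -0.25886103,  0.60565846]), 'moment': array([0.03198947, 0.02232095, 0.02031671]), 'gripper_force': 0.0, 'gripper_width': 0.08739371952203595}
scene [[ 0.309  0.712 -0.63   1.38 ]
 [ 0.951 -0.229  0.208 -0.29 ]
 [ 0.003 -0.663 -0.748  1.279]
 [ 0.     0.     0.     1.   ]] [[470.0, 0.0, 316.0], [0.0, 470.0, 202.0], [0.0, 0.0, 1.0]]
top [[-2.600e-02 -9.880e-01  1.500e-01  2.230e-01]
 [-1.000e+00  2.600e-02 -5.000e-03  4.900e-02]
 [ 1.000e-03 -1.500e-01 -9.890e-01  1.763e+00]
 [ 0.000e+00  0.000e+00  0.000e+00  1.000e+00]] [[431.0, 0.0, 327.0], [0.0, 431.0, 196.0], [0.0, 0.0, 1.0]]
```

View pics/scene0.png

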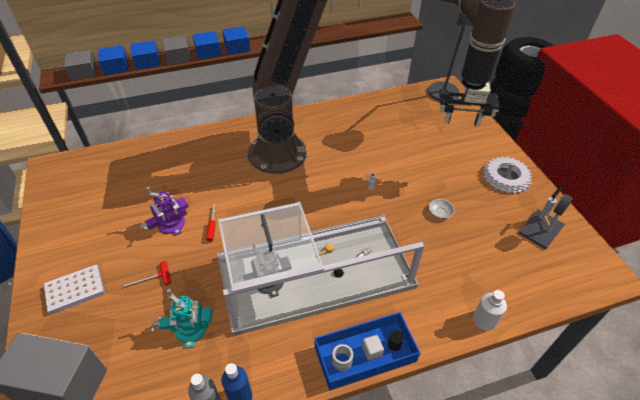

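View pics/top0.png

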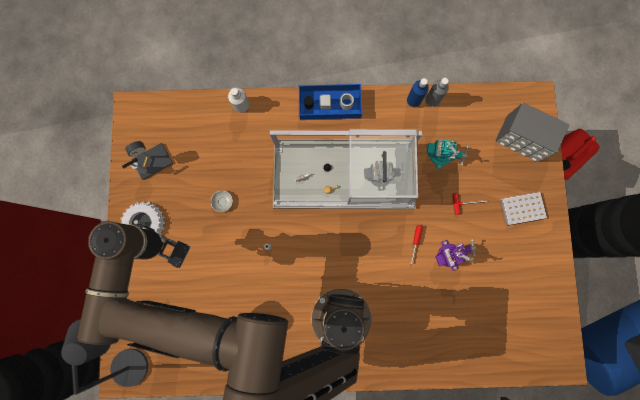

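The real vise is the silver one under the guard (top 382,172; scene 266,265). The look-alikes are purple (top 455,255; scene 168,212) and turquoise (top 445,152; scene 187,318), so I leave those alone. The handle is the dark bar at scene (267,230).

```bash
python3 - <<'E'
from h import *
a=cv2.imread('pics/scene0.png')[190:330,200:340]; b=cv2.imread('pics/top0.png')[120:220,340:430]
a=cv2.resize(a,(400,400),interpolation=cv2.INTER_CUBIC); b=cv2.resize(b,(360,400),interpolation=cv2.INTER_CUBIC)
cv2.imwrite('pics/c0.png',np.hstack([a,b]))
E
```

```text
(no output)
```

View pics/c0.png

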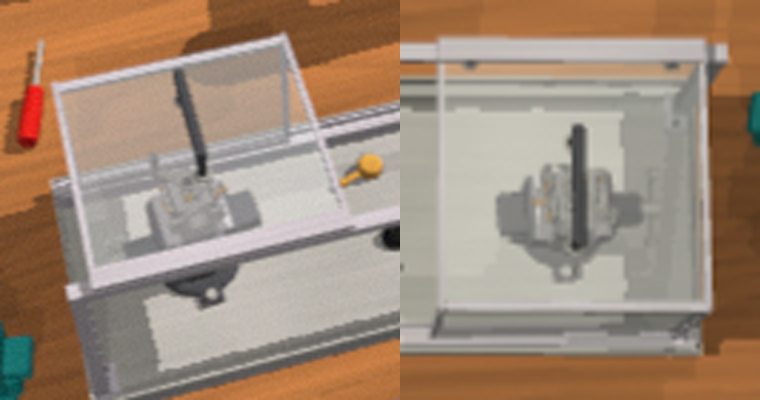

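Close crop: the silver vise and carburetor lie under the clear guard. The handle bar runs from top px (384.5,151) to (384.5,182) and scene px (263,214.5) to (270.7,249.5).

```bash
python3 - <<'E'
from h import *
from scipy.optimize import least_squares
def tri(t,s):
    r=least_squares(lambda P:np.r_[pix('top',P)-t,pix('scene',P)-s],[.6,-.1,.25]); return r.x.round(4),r.fun.round(1)
print(tri([384.5,151],[270.7,249.5]),tri([384.5,182],[263,214.5]),tri([384.5,166.5],[267,231]))
d=np.load('pics/top0.npy'); 
for v in (154,166,179): print(world('top',384.5,v,d[v,384]).round(3), ray_at('top',384.5,v,.249).round(3))
ds=np.load('pics/scene0.npy')
for u,v in((265,222),(267,231),(269,243)): print(world('scene',u,v,ds[v,u]).round(3))
# tray edges in top: near outer edge & far rail corners
for nm,p,z in(('nearL',(273,208),.024),('nearR',(416,208),.024),('rearL',(271,133),.2),('rearR',(421,132),.2)): print(nm,ray_at('top',*p,z).round(3))
for u,v in((300,150),(382,172),(372,165),(360,175)): print('pt',u,v,world('top',u,v,d[v,u]).round(3))
E
```

```text
(array([ 0.6193, -0.1709,  0.2248]), array([-0.4, -0.1, -0.3, -0. ])) (array([ 0.5014, -0.1632,  0.238 ]), array([-0.6, -0.1, -0.5, -0. ])) (array([ 0.5596, -0.1663,  0.2328]), array([-0.6, -0.1, -0.5, -0. ]))
[ 0.601 -0.168  0.249] [ 0.602 -0.168  0.249]
[ 0.558 -0.167  0.246] [ 0.557 -0.166  0.249]
[ 0.511 -0.165  0.245] [ 0.51  -0.164  0.249]
[ 0.538 -0.164  0.247]
[ 0.57  -0.166  0.246]
[ 0.614 -0.172  0.248]
nearL [0.444 0.263 0.024]
nearR [ 0.429 -0.319  0.024]
rearL [0.706 0.247 0.2  ]
rearR [ 0.695 -0.317  0.2  ]
pt 300 150 [0.689 0.15  0.004]
pt 382 172 [ 0.544 -0.162  0.206]
pt 372 165 [ 0.57  -0.126  0.214]
pt 360 175 [ 0.535 -0.081  0.206]
```

```bash
cat >> h.py <<'E'
def rel(x,y,z,yaw):
    s=status.get_state(); p=s['tcp_pos']; a=np.radians(s['eef_rot'][2]); d=np.array([x,y,z])-p
    c,n=np.cos(a),np.sin(a)
    t=-((yaw-s['eef_rot'][2]+180)%360-180)
    print(s['time_s'],p.round(4),s['eef_rot'].round(1),s['contact_force'].round(1),'w',s['gripper_width'],'xyz',(np.array([c*d[0]+n*d[1],n*d[0]-c*d[1],-d[2]])/.2).round(4),'yaw',round(t/360,4))
E
python3 -c "
from h import *
rel(.557,-.167,.33,-2)"
```

```text
0.1 [0.2933 0.6074 0.2397] [179.9  -0.  -25.8] [ 0.4 -0.5  0.6] w 0.08754829727341124 xyz [ 2.871   2.9137 -0.4513] yaw -0.066
```

>>> step_arm(xyz=[[0.2, 0.2, -0.2], [0.95, 0.97, -0.45], [0.95, 0.97, -0.45], [0.95, 0.97, -0.45], [0.95, 0.97, -0.45], [0.95, 0.97, -0.45], [0.95, 0.97, -0.45], [0.95, 0.97, -0.45]], yaw=[0, 0, 0, 0, 0, 0, 0, 0], claw=[-1, -1, -1, -1, -1, -1, -1, -1])

```text
time_s: 0.77
tcp_pos: [0.3816, 0.3461, 0.3335]
eef_rot: [-179.8, -0.1, -25.9]
contact_force: [0.2, 0.5, 0.1]
gripper_width: 0.0878
gripper_force: 0.0
```

>>> step_arm(xyz=[[0.96, 0.97, 0], [0.96, 0.97, 0], [0.96, 0.97, 0], [0.96, 0.97, 0], [0.96, 0.97, 0], [0.96, 0.97, 0], [0.96, 0.97, 0]], yaw=[0, 0, 0, 0, 0, 0, 0], claw=[-1, -1, -1, -1, -1, -1, -1])

```text
time_s: 1.35
tcp_pos: [0.469, 0.0891, 0.3306]
eef_rot: [180.0, -0.0, -25.8]
contact_force: [0.8, 1.1, -0.3]
gripper_width: 0.0877
gripper_force: 0.0
```

>>> step_arm(xyz=[[0.96, 0.97, 0], [0.96, 0.97, 0], [0.96, 0.97, 0], [0.96, 0.97, 0], [0.96, 0.97, 0], [0.96, 0.97, 0], [0.96, 0.97, 0], [0.96, 0.97, 0]], yaw=[-0.066, -0.066, -0.066, -0.066, -0.066, -0.066, -0.066, -0.066], claw=[-1, -1, -1, -1, -1, -1, -1, -1])

```text
time_s: 2.02
tcp_pos: [0.5582, -0.1713, 0.3289]
eef_rot: [179.9, 0.2, -2.3]
contact_force: [1.2, 1.5, 0.0]
gripper_width: 0.0877
gripper_force: 0.0
```

```bash
python3 -c "
from h import *
rel(.557,-.167,.239,-2)"
```

```text
2.0167 [ 0.5582 -0.1713  0.3289] [179.9   0.2  -2.3] [1.2 1.5 0. ] w 0.08770716512890556 xyz [-0.0069 -0.0214  0.4494] yaw -0.0008
```

>>> step_arm(xyz=[[0, -0.02, 0.2], [0, -0.02, 0.4], [0, -0.02, 0.45], [0, -0.02, 0.45], [0, -0.02, 0.45], [0, -0.02, 0.45], [0, -0.02, 0.45], [0, -0.02, 0.45], [0, -0.02, 0.45], [0, -0.02, 0.45], [0, -0.02, 0.45], [0, -0.02, 0.45]], yaw=[0, 0, 0, 0, 0, 0, 0, 0, 0, 0, 0, 0], claw=[-1, -1, -1, -1, 0.9, 0.9, 0.9, 0.9, 0.9, 0.9, 0.9, 0.9], grip_force=15)

```text
time_s: 3.02
tcp_pos: [0.5575, -0.1618, 0.2408]
eef_rot: [-180.0, -0.0, -2.0]
contact_force: [0.2, 0.4, -0.4]
gripper_width: 0.0398
gripper_force: 0.0
```

>>> step_arm(xyz=[[0, 0, 0], [0, 0, 0], [0, 0, 0], [0, 0, 0], [0, 0, 0], [0, 0, 0]], yaw=[0, 0, 0, 0, 0, 0], claw=[1, 1, 1, 1, 1, 1])

```text
time_s: 3.52
tcp_pos: [0.5574, -0.1621, 0.2405]
eef_rot: [180.0, 0.0, -2.0]
contact_force: [0.1, -1.8, -0.4]
gripper_width: 0.0117
gripper_force: 15.0
```

>>> step_arm(xyz=[[0, -0.04, 0], [0, -0.12, 0], [0, -0.22, 0], [0, -0.32, 0], [0, -0.42, 0], [0, -0.52, 0], [0, -0.62, 0], [0, -0.72, 0], [0, -0.82, 0], [0, -0.9, 0], [0, -0.95, 0], [0, -0.95, 0]], yaw=[0, 0, 0, 0, 0, 0, 0, 0, 0, 0, 0, 0], claw=[1, 1, 1, 1, 1, 1, 1, 1, 1, 1, 1, 1])

```text
time_s: 4.52
tcp_pos: [0.5634, 0.03, 0.2405]
eef_rot: [-180.0, 0.1, -1.9]
contact_force: [-5.0, 1.9, 3.3]
gripper_width: 0.0116
gripper_force: 15.0
```

>>> step_arm(xyz=[[-0.01, -0.05, 0], [-0.01, -0.1, 0], [-0.01, -0.15, 0], [-0.01, -0.2, 0], [-0.01, -0.2, 0]], yaw=[0, 0, 0, 0, 0], claw=[1, 1, 1, 1, 1])

```text
time_s: 4.93
tcp_pos: [0.5646, 0.0698, 0.2405]
eef_rot: [-179.9, -0.1, -2.0]
contact_force: [4.2, 1.6, -2.4]
gripper_width: 0.0118
gripper_force: 15.0
```

>>> step_arm(xyz=[[0, -0.03, 0], [0, -0.06, 0], [0, -0.09, 0], [0, -0.12, 0], [0, -0.14, 0], [0, -0.14, 0]], yaw=[0, 0, 0, 0, 0, 0], claw=[1, 1, 1, 1, 1, 1])

```text
time_s: 5.43
tcp_pos: [0.5651, 0.0898, 0.2404]
eef_rot: [179.4, 0.0, -2.1]
contact_force: [12.1, -30.5, -5.6]
gripper_width: 0.0276
gripper_force: 15.0
```

>>> step_arm(xyz=[[0, 0.04, 0], [0, 0.06, 0], [0, 0.06, 0], [0, 0.06, 0], [0, 0.06, 0], [0, 0.06, -0.15], [0, 0.06, -0.3], [0, 0.06, -0.45], [0, 0.06, -0.5]], yaw=[0, 0, 0, 0, 0, 0, 0, 0, 0], claw=[-0.2, -0.2, -0.2, -0.2, -0.2, -0.2, -0.2, -0.2, -0.2])

```text
time_s: 6.18
tcp_pos: [0.5656, 0.0848, 0.3456]
eef_rot: [-179.9, -0.4, -1.9]
contact_force: [-0.0, 0.5, 1.1]
gripper_width: 0.0527
gripper_force: 0.0
```

```bash
python3 - <<'E'
from h import *
rel(.5,.1,.34,-2)
p,d=shot('scene','scene1'); q,e=shot('top','top1')
a=cv2.resize(p[200:320,210:330],(400,400),interpolation=cv2.INTER_CUBIC); b=cv2.resize(q[120:220,340:440],(400,400),interpolation=cv2.INTER_CUBIC)
c=np.hstack([a,b]); cv2.imwrite('pics/c1.png',c)
E
```

```text
6.1833 [0.5656 0.0848 0.3456] [-179.9   -0.4   -1.9] [-0.   0.5  1.1] w 0.052743092354769275 xyz [-0.3303 -0.0647  0.0282] yaw 0.0001
```

View pics/c1.png

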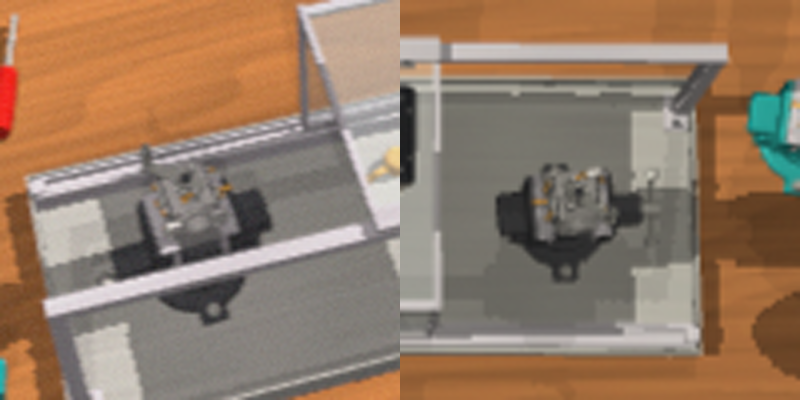

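View pics/scene1.png

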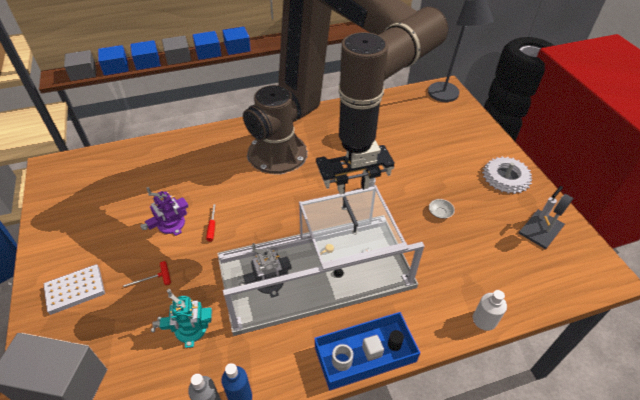

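The guard sits at its left end, clear of the vise. In the scene view the post stands at about (254,244), at the near right of the carburetor. Next I measure it from the depth maps.

```bash
python3 - <<'E'
from h import *
print(ray_at('scene',254.1,244,.177).round(4), pix('top',ray_at('scene',254.1,244,.177)).round(1))
for n,r in(('top',(145,195,360,412)),('scene',(235,300,235,300))):
    d=np.load(f'pics/{n}1.npy'); im=cv2.imread(f'pics/{n}1.png')
    for v in range(r[0],r[1]):
        for u in range(r[2],r[3]):
            if d[v,u]>0:
                P=world(n,u,v,d[v,u])
                if P[2]>.145 and P[2]<.2 and .47<P[0]<.62 and P[1]>-.26 and P[1]<-.09: print(n,u,v,P.round(3),im[v,u])
E
```

```text
[ 0.5513 -0.2055  0.177 ] [392.4 171.5]
top 386 163 [ 0.591 -0.187  0.15 ] [109 134 151]
top 382 164 [ 0.587 -0.171  0.152] [111 117 119]
top 384 164 [ 0.587 -0.179  0.15 ] [ 71 118 153]
top 385 164 [ 0.588 -0.183  0.147] [ 91 117 136]
top 386 164 [ 0.586 -0.186  0.152] [ 87 108 124]
top 381 165 [ 0.584 -0.168  0.146] [103 110 112]
top 382 165 [ 0.583 -0.171  0.151] [86 92 95]
top 383 165 [ 0.582 -0.174  0.156] [102 108 111]
top 381 166 [ 0.58  -0.167  0.149] [ 96 103 105]
top 383 166 [ 0.578 -0.174  0.158] [101 108 111]
top 384 166 [ 0.579 -0.179  0.149] [113 121 124]
top 385 166 [ 0.58  -0.183  0.148] [100 106 109]
top 382 167 [ 0.575 -0.171  0.151] [ 92  99 101]
top 384 167 [ 0.575 -0.178  0.15 ] [51 50 51]
top 385 167 [ 0.574 -0.181  0.157] [68 70 71]
top 386 167 [ 0.575 -0.186  0.15 ] [117 126 129]
top 382 168 [ 0.572 -0.171  0.147] [88 95 96]
top 383 168 [ 0.572 -0.175  0.147] [76 81 82]
top 384 168 [ 0.571 -0.178  0.151] [56 55 56]
top 385 168 [ 0.572 -0.183  0.147] [64 67 67]
top 386 168 [ 0.571 -0.186  0.152] [ 95 102 103]
top 382 169 [ 0.568 -0.17   0.15 ] [84 90 92]
top 38
[... 1315 characters left out ...]
545 -0.207  0.179] [84 90 91]
top 394 173 [ 0.545 -0.211  0.179] [68 72 71]
top 390 174 [ 0.547 -0.2    0.152] [91 96 98]
top 391 174 [ 0.548 -0.204  0.147] [71 76 78]
top 392 174 [ 0.543 -0.205  0.17 ] [67 71 73]
top 393 174 [ 0.541 -0.207  0.18 ] [82 89 90]
top 391 175 [ 0.544 -0.204  0.148] [89 95 98]
top 392 175 [ 0.542 -0.206  0.158] [79 85 87]
top 393 175 [ 0.544 -0.212  0.146] [84 91 92]
top 392 176 [ 0.539 -0.207  0.153] [85 88 90]Traceback (most recent call last):
  File "<stdin>", line 8, in <module>
  File "h.py", line 6, in world
    c=cams.calibration(n); K=np.array(c['mtx']);T=np.linalg.inv(np.array(c['camera_from_world']))
ValueError: time passes only in moves, steps and waits
```

```bash
python3 -c "
from h import *
print(status.get_state()['joints'].round(1))
rel(.547,-.207,.26,-85)"
```

```text
[ 28.2   7.7  -3.1   0.  -78.8  59.9]
6.2833 [0.5651 0.085  0.3435] [-179.9   -0.3   -2. ] [ 0.4  0.4 -1.1] w 0.052649792919301136 xyz [-0.0404  1.4623  0.4174] yaw 0.2307
```

>>> step_arm(xyz=[[0, 0.2, 0], [0, 0.4, 0], [0, 0.6, 0], [0, 0.8, 0], [0, 1, 0], [0, 1, 0], [0, 1, 0], [0, 1, 0], [0, 1, 0], [0, 1, 0], [0, 1, 0], [0, 1, 0], [0, 1, 0]], yaw=[0.222, 0.222, 0.222, 0.222, 0.222, 0.222, 0.222, 0.222, 0.222, 0.222, 0.222, 0.222, 0.222], claw=[-0.2, -0.2, -0.2, -0.2, -0.2, -0.2, -0.2, -0.2, -0.2, -0.2, -0.2, -0.2, -0.2])

```text
time_s: 7.37
tcp_pos: [0.5569, -0.1154, 0.3396]
eef_rot: [179.9, 0.0, -81.8]
contact_force: [0.0, -0.4, 0.2]
gripper_width: 0.0525
gripper_force: 0.0
```

```bash
python3 -c "
from h import *
print(status.get_state()['joints'].round(1))
rel(.547,-.207,.23,-82)"
```

```text
[  8.    7.8  -3.6  -0.  -78.7   0.2]
7.3667 [ 0.5569 -0.1154  0.3396] [179.9   0.  -81.8] [ 0.  -0.4  0.2] w 0.052521816317834695 xyz [0.4461 0.1143 0.5482] yaw 0.0006
```

>>> step_arm(xyz=[[0.15, 0.04, 0.15], [0.3, 0.08, 0.3], [0.446, 0.114, 0.45], [0.446, 0.114, 0.53], [0.446, 0.114, 0.53]], yaw=[0, 0, 0, 0, 0], claw=[-0.2, -0.2, -0.2, -0.2, -0.2])

```text
time_s: 7.78
tcp_pos: [0.5441, -0.208, 0.2294]
eef_rot: [179.6, 0.2, -81.9]
contact_force: [-0.3, -0.1, -1.1]
gripper_width: 0.0526
gripper_force: 0.0
```

```bash
python3 - <<'E'
from h import *
p,d=shot('scene','scene2'); q,e=shot('top','top2')
rel(.547,-.207,.172,-82)
a=cv2.resize(p[190:310,200:320],(400,400),interpolation=cv2.INTER_CUBIC); b=cv2.resize(q[120:220,340:440],(400,400),interpolation=cv2.INTER_CUBIC)
cv2.imwrite('pics/c2.png',np.hstack([a,b]))
E
```

```text
7.8833 [ 0.547  -0.2073  0.2344] [179.9  -0.  -81.8] [1.  0.3 1.1] w 0.052391379003703734 xyz [-0.0017 -0.0004  0.312 ] yaw 0.0005
```

View pics/c2.png

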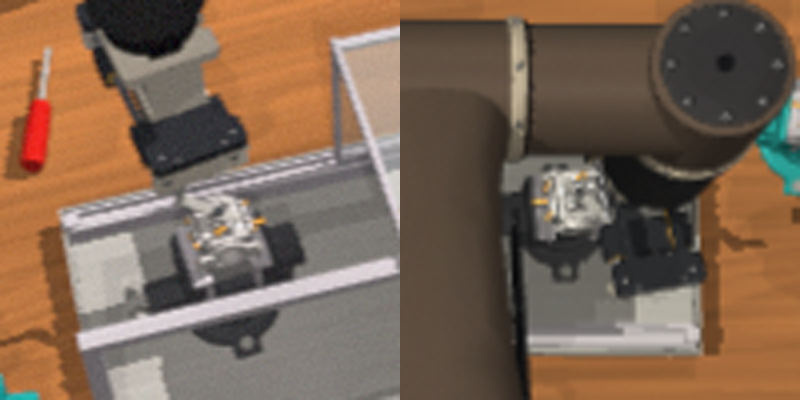

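The fingers hang over the post, one on each side along x, with the casting clear below them (scene crop about (185,195)). Going down to pinch.

>>> step_arm(xyz=[[0, 0, 0.1], [0, 0, 0.2], [0, 0, 0.27], [0, 0, 0.31], [0, 0, 0.31], [0, 0, 0.31], [0, 0, 0.31], [0, 0, 0.31], [0, 0, 0.31], [0, 0, 0.31], [0, 0, 0.31], [0, 0, 0.31], [0, 0, 0.31], [0, 0, 0.31]], yaw=[0, 0, 0, 0, 0, 0, 0, 0, 0, 0, 0, 0, 0, 0], claw=[-0.2, -0.2, -0.2, -0.2, 1, 1, 1, 1, 1, 1, 1, 1, 1, 1], grip_force=25)

```text
time_s: 9.05
tcp_pos: [0.548, -0.2073, 0.173]
eef_rot: [-179.9, -0.0, -81.9]
contact_force: [3.6, -0.0, -0.5]
gripper_width: 0.0083
gripper_force: 25.0
```

```bash
python3 - <<'E'
from h import *
s=status.get_state(); a=np.radians(s['eef_rot'][2]); R=np.array([[np.cos(a),np.sin(a)],[np.sin(a),-np.cos(a)]])
rel(.591,-.213,.172,-82)
piv=np.array([.5735,-.1795]); r=.038; a0=-134.2
f=lambda t:piv+r*np.array([np.cos(np.radians(a0+t)),np.sin(np.radians(a0+t))])
for t in range(0,82,8): print(t,(R@(f(t)-f(0))/.2).round(3))
E
```

```text
9.05 [ 0.548  -0.2073  0.173 ] [-179.9   -0.   -81.9] [ 3.6 -0.  -0.5] w 0.00831977665581297 xyz [ 0.0585 -0.2086  0.0048] yaw 0.0002
0 [0. 0.]
8 [ 0.02  -0.018]
16 [ 0.037 -0.038]
24 [ 0.051 -0.06 ]
32 [ 0.062 -0.084]
40 [ 0.069 -0.11 ]
48 [ 0.073 -0.136]
56 [ 0.073 -0.163]
64 [ 0.07  -0.189]
72 [ 0.063 -0.214]
80 [ 0.052 -0.239]
```

Pinched: the opening is 8.3 mm on the 9 mm pin. Swinging along the arc.

>>> step_arm(xyz=[[0.02, -0.018, 0], [0.037, -0.038, 0], [0.051, -0.06, 0], [0.062, -0.084, 0], [0.069, -0.11, 0], [0.073, -0.136, 0], [0.073, -0.163, 0], [0.073, -0.163, 0]], yaw=[0, 0, 0, 0, 0, 0, 0, 0], claw=[1, 1, 1, 1, 1, 1, 1, 1])

```text
time_s: 9.72
tcp_pos: [0.5794, -0.2191, 0.1728]
eef_rot: [179.7, -0.1, -81.9]
contact_force: [-6.6, -5.5, 6.5]
gripper_width: 0.0077
gripper_force: 25.0
```

>>> step_arm(xyz=[[-0.003, -0.026, 0], [-0.01, -0.051, 0], [-0.012, -0.057, 0], [-0.012, -0.057, 0]], yaw=[0, 0, 0, 0], claw=[1, 1, 1, 1])

```text
time_s: 10.05
tcp_pos: [0.5901, -0.2152, 0.1728]
eef_rot: [179.7, -0.1, -81.9]
contact_force: [-5.8, -6.7, 6.3]
gripper_width: 0.0079
gripper_force: 25.0
```

>>> step_arm(xyz=[[-0.003, -0.007, 0], [-0.005, -0.014, 0], [-0.005, -0.014, 0], [-0.005, -0.014, 0]], yaw=[0, 0, 0, 0], claw=[1, 1, 1, 1])

```text
time_s: 10.38
tcp_pos: [0.5925, -0.2137, 0.1728]
eef_rot: [179.7, -0.1, -81.9]
contact_force: [-5.8, -5.0, 5.6]
gripper_width: 0.0078
gripper_force: 25.0
```

>>> step_arm(xyz=[[-0.005, -0.01, 0], [-0.007, -0.018, 0], [-0.007, -0.018, 0], [-0.007, -0.018, 0]], yaw=[0, 0, 0, 0], claw=[1, 1, 1, 1])

```text
time_s: 10.72
tcp_pos: [0.5933, -0.2133, 0.1728]
eef_rot: [179.4, -0.1, -82.0]
contact_force: [-13.3, -11.8, 10.2]
gripper_width: 0.008
gripper_force: 25.0
```

>>> step_arm(xyz=[[-0.002, -0.005, 0], [-0.002, -0.005, 0], [-0.002, -0.005, 0], [-0.002, -0.005, 0], [-0.002, -0.005, 0], [-0.002, -0.005, 0], [-0.002, -0.005, 0], [-0.002, -0.005, 0]], yaw=[0, 0, 0, 0, 0, 0, 0, 0], claw=[1, 1, 1, 1, 1, 1, 1, 1])

```text
time_s: 11.38
tcp_pos: [0.5934, -0.2132, 0.1728]
eef_rot: [179.3, -0.1, -82.0]
contact_force: [-15.9, -13.7, 10.9]
gripper_width: 0.0081
gripper_force: 25.0
```

```bash
python3 - <<'E'
from h import *
p,d=shot('scene','scene3'); q,e=shot('top','top3')
a=cv2.resize(p[180:320,200:410],(600,400),interpolation=cv2.INTER_CUBIC)
cv2.imwrite('pics/c3.png',np.hstack([a,cv2.resize(q[130:210,360:400],(200,400),interpolation=cv2.INTER_CUBIC)]))
s=status.get_state(); print(s['tcp_pos'],s['contact_force'],s['gripper_force'],s['gripper_width'])
E
```

```text
[ 0.5933918  -0.21320122  0.17278218] [-16.30112108 -13.13941078  11.04340307] 25.00563472509384 0.007773191971779446
```

View pics/c3.png

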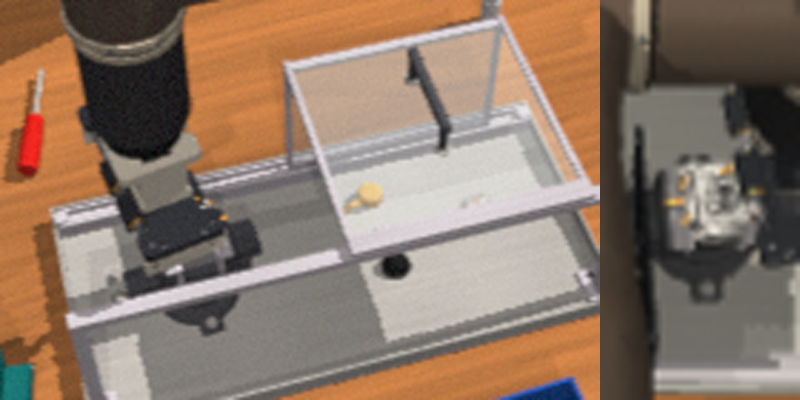

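Guard open, parts undisturbed. A further 1 mm of push gave only more force and no motion, so the lever is on its stop.

```bash
python3 -c "
from plant import job
print(job.close_job())"
```

```text
the job is handed in; nothing more can be done
None
```

I slid the guard to its end stop and handed the job in with the throttle lever pinched in the fingers and pressed hard on its wide-open stop; the loose parts looked undisturbed in the last picture, and no verdict came back.

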